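# Load the bezel carriage into the press slide

### The job

Lift the carriage with the watch out of its wooden dock, set it down (do not drop it) on the open loading deck of the grey slide bed with its nose towards the bridge, and let go. Then take it by its upright tail, or push it from behind there, and slide it nose first under the bridge until it is fully home and the spring detent clicks into its side notches, and leave it there. Keep the watch face up throughout and do not knock the other things on the bench about.

Things in the scene. Friction and masses are not known exactly. Their poses are not given: they have to be found in the camera images.
- carriage: Loose bezel carriage, about 300 g: aluminium plate 40 wide, 14 thick, x -38 to +55, with a black holder block carrying a steel watch face up (top at z 48) and, at the rear, an upright tail. Origin: centre of its underside; +x to the nose, z up. The narrow rear end reaches x -52. Each long edge has a V notch at x -24 for the detent.
- holder_grip (a point): On the carriage, 20 ahead of (+x) and 36 above its origin, in the holder block: x 0 to 40, y -18 to 18, z 14 to 40 from the carriage's origin. Axes as the carriage's.
- tail_grip (a point): On the carriage's upright tail, 45 behind (-x) and 44 above its origin; the tail is 10 thick along x, 20 wide along y, and ends 10 above this point. Axes as the carriage's.
- dock: Fixed wooden parking block 150 x 90, 12 high; the carriage starts on it, same origin in plan, axes parallel. An aluminium guard, U-shaped in plan, 58 high above the block, stands close round the tail (3 clear each side, 6 behind): there the tail cannot be gripped and the carriage comes out only straight up. Origin: centre of the underside.
- bed: Fixed slide bed, grey slab 250 (x) by 120, deck 12 high. Origin: centre of underside; +x the pushing direction. Open loading deck x -125 to -10; guide walls 14 high close from 72 to 43 apart at x -10 to 25, then run straight to the end stop. Bridge with a window at x 52 to 118, underside 54, top 62 above the deck: the watch passes, a gripper does not.
- home (a point): Point on the bed's deck, 65 from the bed's origin along +x, 12 up; axes as the bed's. When the carriage is fully home, nose first, its origin and axes agree with this; 2.5 farther is the end stop. The detent rollers (housings at x -24, y 35 to 57 either side, 18 high) rub on its shoulders over the last 25; passing them takes 10 to 18 N in all.
- detent_left (a joint): Sprung detent roller on the bed's +y side, m: about -0.001 untouched, up to about +0.005 while a carriage's shoulder pushes it out, about 0 when it has dropped into the notch of a carriage that is home.
- detent_right (a joint): The same on the -y side.
- tin: Bystander: low round tin with a lid, 54 across, 32 tall. Origin: centre of its underside.
- case_back: Bystander: round steel watch case back lying flat, 42 across, 5 tall. Origin: centre of its underside.
- tweezers: Bystander: steel tweezers lying flat, 124 long, 7 tall. Origin: centre of its underside.
- screwdriver: Bystander: small screwdriver lying flat, 110 long. Origin: centre of its underside.
- oil_jar: Bystander: glass jar with a white cap, 48 across, 65 tall. Origin: centre of its underside.
- die_block: Bystander: dark stepped steel die block, 68 across, 32 tall. Origin: centre of its underside.
- brush: Bystander: wooden bench brush lying flat, 140 long, 16 tall. Origin: centre of its underside.
- wristwatch: Bystander: wristwatch lying on a card, 120 long, 11 tall. Origin: centre of its underside.
There are look-alikes about, which are no part of the job. Leave any green or yellow look-alike of the carriage alone.

How it is judged:
On the way:
1. the carriage lies flat on the slide bed's deck in line with the slide, short of home, and is let go (x of carriage in the frame of home between -0.165 and -0.03 m and y of carriage in the frame of home between -0.03 and 0.03 m and z of carriage in the frame of home between -0.003 and 0.004 m and angle between carriage's own z axis and vertical below 0.1 rad and angle between the x axis of carriage and the x axis of home, either way round below 0.4 rad and contact force between the fingers and carriage below 0.1 N), for 0.2 s.
At the end, for the whole second after the job is handed in: The carriage rests flat on the slide's deck, nose first under the bridge, its origin within 2.5 mm of the home point along the slide, 3 mm across it and 4 mm in height, both detent rollers dropped into its notches (joints below 2 mm), released and at rest (x of carriage in the frame of home between -0.0025 and 0.0025 m and y of carriage in the frame of home between -0.003 and 0.003 m and z of carriage in the frame of home between -0.003 and 0.004 m and angle between carriage's own z axis and vertical below 0.1 rad and angle between the x axis of carriage and the x axis of home, either way round below 0.2 rad and x of holder_grip in the frame of home above 0.01 m and value of joint each of detent_left, detent_right below 0.002 m and contact force between the fingers and carriage below 0.1 N and linear speed of carriage below 0.02 m/s); the robot touches nothing.
It fails at once if the carriage is dropped (falls free while more than 1 cm above a deck) (height (world z) of carriage above 0.022 m and linear speed of carriage above 0.35 m/s and contact force between anything else and carriage below 0.05 N).
It fails at once if the watch is tipped far from face up (more than 40 degrees) (angle between carriage's own z axis and vertical above 0.7 rad).
It fails at once if a bystander is knocked more than 4 cm from its place (distance of any of tin, case_back, tweezers, screwdriver, oil_jar, die_block, brush, wristwatch from where it was at the start of the episode above 0.04 m).
It also fails if it takes over 58 s, if anything falls off the work surface, if the arm or the gripper's body presses on something with over 40 N, if the wrist force passes 120 N, or if a joint passes its speed limit or range.

### The arm

A 7-joint arm with a two-finger parallel gripper is mounted at the origin on the work surface. World frame = base frame: x ahead of the robot, y to its left, z up, the work surface at z = 0. Lengths are in m, angles in rad, forces in N, time in s.
With the tool pointing down it reaches from about 0.35 to 0.9 m from the base axis. Payload 8.1 kg.
Tool frame: the origin (TCP) lies midway between the tips of the shut fingers; the grasp point (between the pads) lies 19 mm behind it; z points along the fingers, y is the line along which they close (so a half turn about z gives the same grasp; the last joint's range is limited). The gripper opens to 92 mm and grips with 3 to 60 N. Pads are 19 mm wide; open, the fingers measure 130 mm over their backs; the gripper's body (75 mm by 190 mm) begins 47 mm behind the grasp point.
Start: joints at [1.156, 0.434, 0.025, 1.573, -0.012, 1.134, -0.075], TCP at [0.192, -0.595, 0.227] pointing down, gripper open.
Joint ranges: [-2.62, 2.62], [-0.44, 2.09], [-1.27, 1.32], [0.08, 2.57], [-1.32, 4.46], [0.12, 2], [-2.74, 2.74]. Speed limits (rad/s): [2.22, 2.22, 3.01, 3.01, 3.14, 3.14, 3.14].

### API

Orientations are given as a rotation vector (axis times angle).
In Python, from cell import arm gives the robot as it stands.
- The arm moves only by the tool send_rows, never from a script. Its argument "increments" is a list of rows, each a list of 3 entries, a list of its own where there are three numbers: the finger opening in cm, from 0 to 9.18, then the shift along the tool's x, y, z in cm, then the turn, a rotation vector about the tool's x, y, z in rad. A call has 1 to 5 rows; each row shifts and turns the commanded pose from where the row before left it, along the tool's axes as they then stand; what a row does not reach is not made up. A row lasts 1/10 s, in which the tool goes at most 50 mm and 8.59 degrees, less where a joint would pass 70% of its speed; a pose out of reach is approached as far as the arm can. A call is refused whole if a number of a shift passes 5 or a number of a turn 0.15, either way. A call with a gripper value outside its range is refused whole. The fingers move at their own pace and stop on an object; "force" is the grip in N (left out, the last holds). Time passes only in rows, so rows that do not move let the fingers close. It gives the time, the measured TCP pose, the force, the opening and the grip force at its end, in the units of the state.
- arm.observe(): the state, without advancing time (a new reading comes with each control period).
- arm.get_image(name): name is "scene" or "top"; returns the picture (420x560x3 uint8, red, green, blue); there is no depth.
- arm.camera_params(name): a dict with "camera_matrix" (3x3 intrinsics, pixels), "R" (3x3) and "t" (3): a world point X has camera coordinates R X + t. Camera axes: x right, y down, z forward; pixel columns grow to the right and rows downward; lengths in m; the calibration is good to about 2 mm. A picture is of the moment at which its call begins. camera_params takes no time and is no camera call.
- arm.sign_off(): hands the job in; it is judged then, once.
The state is a dict: "clock": time; "joints": joint angles; "dq": joint speeds; "joint_efforts": joint torques, N m; "position": TCP position; "ee_rot": TCP orientation; "force": force on the tool from outside, world axes, zero at the start; "ft_torque": the same for the moment, N m; "width": opening from 0.0 (shut) to 1.0 (fully open); "gripper_force": force on a finger pad.
Only numpy, scipy, OpenCV 4.12 (cv2) and the standard library are available. Lean on these libraries where they do the work, as an engineer would, in place of code of your own. Each camera call takes 0.05 s, during which the arm holds its last target. There are 200 camera calls.

## Working session

There is one attempt and no reset: what is moved stays moved. The work goes in short steps, Python scripts to look and compute and a tool call to move; the robot and the scene stay as the last step left them, time stands still between calls to the robot, and variables do not carry over. Pictures are saved under pics/ and viewed, at most 10 in all, crops included, and the job is handed in when it is done.

Besides the shell and the picture viewer there is one more tool, called after "Call:" as name(argument=value, ...) on one line, values as JSON. send_rows: Moves the arm, as the interface text tells. Its arguments: {"type":"object","properties":{"increments":{"type":"array"},"force":{"type":"number"}},"required":["increments"]}

```bash
mkdir -p pics; ls; python3 - <<'E'
from cell import arm
import cv2
print(arm.observe())
for n in("scene","top"):
    cv2.imwrite(f"pics/{n}0.png",arm.get_image(n)[:,:,::-1]); p=arm.camera_params(n); print(n,p)
E
```

```text
pics
{'clock': 0.0, 'joints': array([ 1.15636499,  0.43524472,  0.02500324,  1.5741158 , -0.01159386,
        1.13400632, -0.07511433]), 'dq': array([-0.00158631, -0.00012425,  0.00105099,  0.00287754,  0.00017216,
        0.00156546,  0.00020583]), 'joint_efforts': array([ 4.24939817e-04, -6.67833567e+01,  9.85361226e-01, -3.14451563e+01,
       -6.04505930e-02,  4.31772578e-02,  1.16458127e-04]), 'position': array([ 0.19151533, -0.59438175,  0.2259246 ]), 'ee_rot': array([-3.10195472e+00, -4.87427363e-01,  6.52536190e-04]), 'force': array([ 0.61948099,  0.23343672, -0.48392779]), 'ft_torque': array([ 0.01159438,  0.02687741, -0.06987303]), 'gripper_force': 0.0, 'width': 1.0037970156798826}
scene {'camera_matrix': array([[458.67511255,   0.        , 273.01353012],
       [  0.        , 458.67511255, 205.21392569],
       [  0.        ,   0.        ,   1.        ]]), 'R': array([[-0.01653649,  0.99976055, -0.01433143],
       [ 0.86898762,  0.00728084, -0.49478025],
       [-0.49455743, -0.02063576, -0.86889994]]), 't': array([ 0.00427855, -0.47180255,  1.40971726])}
top {'camera_matrix': array([[512.76719993,   0.        , 278.06493233],
       [  0.        , 512.76719993, 214.40333327],
       [  0.        ,   0.        ,   1.        ]]), 'R': array([[ 0.02306452, -0.99957737,  0.01769515],
       [-0.99218325, -0.02505801, -0.12224767],
       [ 0.12263941, -0.01473725, -0.99234187]]), 't': array([-0.01818996,  0.5644477 ,  1.50840868])}
```

View pics/top0.png

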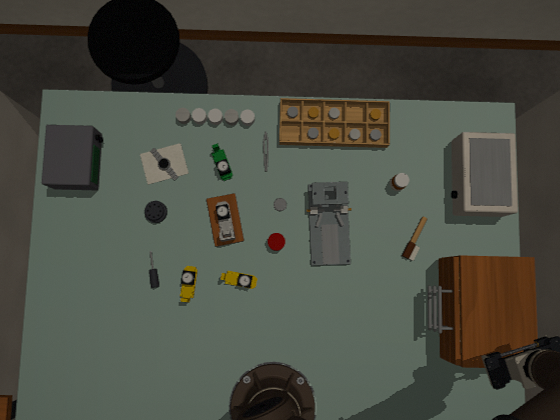

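View pics/scene0.png

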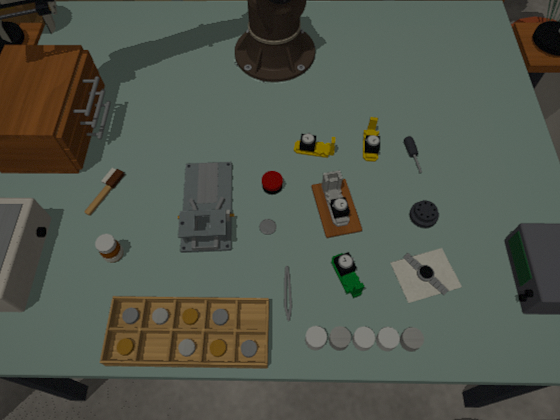

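The top view shows the dock with the carriage at about (225,220), nose up and away from the robot. The bed is at (330,223) with its bridge at the far end. I'll enlarge both.

```bash
python3 - <<'E'
import cv2,numpy as np
a=cv2.imread("pics/top0.png")
l=cv2.resize(a[185:255,198:252],None,fx=8,fy=8,interpolation=cv2.INTER_CUBIC)
r=cv2.resize(a[172:272,300:360],None,fx=5.6,fy=5.6,interpolation=cv2.INTER_CUBIC)
c=np.zeros((560,432+336,3),np.uint8);c[:,:432]=l;c[:,432:]=r
cv2.imwrite("pics/crop0.png",cv2.convertScaleAbs(c,alpha=1.5))
a=cv2.imread("pics/scene0.png")
l=cv2.resize(a[165:240,305:365],None,fx=7,fy=7,interpolation=cv2.INTER_CUBIC)
r=cv2.resize(a[155:255,173:243],None,fx=5.25,fy=5.25,interpolation=cv2.INTER_CUBIC)
c=np.zeros((525,420+368,3),np.uint8);c[:,:420]=l;c[:,420:]=r[:, :368]
cv2.imwrite("pics/crop1.png",cv2.convertScaleAbs(c,alpha=1.4))
E
```

```text
(no output)
```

View pics/crop0.png

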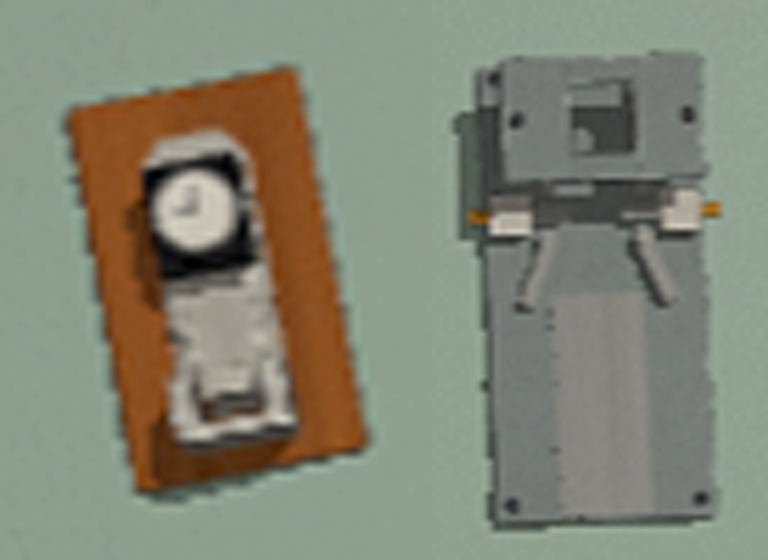

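View pics/crop1.png

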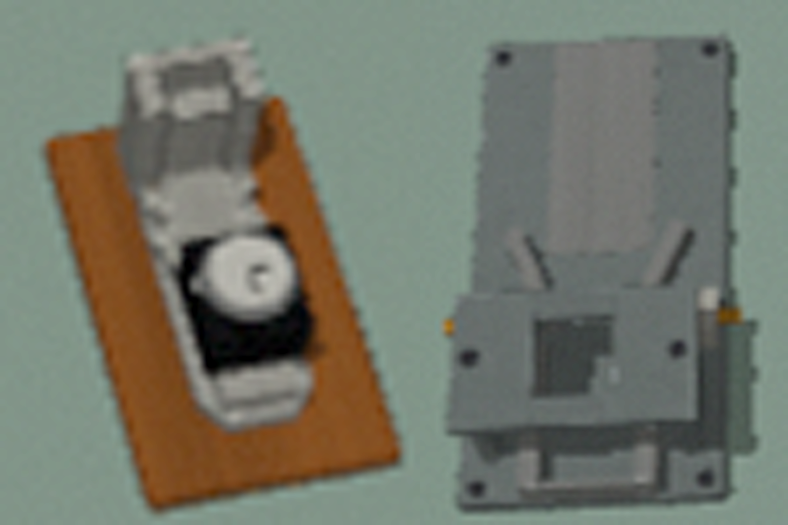

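```bash
cat > h.py <<'E'
import numpy as np
from cell import arm
from scipy.optimize import least_squares
from scipy.spatial.transform import Rotation as Ro
P={n:arm.camera_params(n) for n in("scene","top")}
def proj(n,X):
    p=P[n];c=p["R"]@X+p["t"];c=p["camera_matrix"]@c;return c[:2]/c[2]
def ray(n,uv,z):
    p=P[n];d=p["R"].T@np.linalg.solve(p["camera_matrix"],[*uv,1]);o=-p["R"].T@p["t"]
    return o+d*(z-o[2])/d[2]
def un(u,v,s,ox,oy): return ((u+.5)/s-.5+ox,(v+.5)/s-.5+oy)
def W(q,l): 
    c,s=np.cos(q[2]),np.sin(q[2]);return np.array([q[0]+c*l[0]-s*l[1],q[1]+s*l[0]+c*l[1],l[2]])
def fit(obs,q0):
    f=lambda q:np.concatenate([proj(n,W(q,l))-uv for n,l,uv in obs])
    r=least_squares(f,q0,loss="soft_l1");return r.x,r.fun.reshape(-1,2).round(2) if r.fun.size==2*len(obs) else f(r.x).reshape(-1,2).round(2)
E
python3 - <<'E'
from h import *
np.set_printoptions(suppress=True,precision=4)
t=lambda u,v:un(u,v,8,198,185); s=lambda u,v:un(u,v,7,305,165)
z=.012
obs=[("top",(.075,.045,z),t(70,108)),("top",(.075,-.045,z),t(298,68)),("top",(-.075,-.045,z),t(368,440)),("top",(-.075,.045,z),t(138,484)),
("scene",(-.075,-.045,z),s(45,143)),("scene",(-.075,.045,z),s(280,97)),("scene",(.075,.045,z),s(400,458)),("scene",(.075,-.045,z),s(152,500))]
for n,l,uv in obs:print(n,l,ray(n,uv,z))
q,r=fit(obs,[.4,.1,0.1]);print(q,r.tolist())
t=lambda u,v:un(u-432,v,5.6,300,172); s=lambda u,v:un(u-420,v,5.25,173,155)
obs=[("top",(-.125,.06,z),t(493,520)),("top",(-.125,-.06,z),t(714,517)),("top",(.125,.06,z),t(481,70)),
("scene",(-.125,-.06,z),s(485,43)),("scene",(-.125,.06,z),s(732,38)),("scene",(.125,.06,z),s(728,495)),("scene",(.125,-.06,z),s(460,505))]
for n,l,uv in obs:print(n,l,ray(n,uv,z))
q,r=fit(obs,[.4,-.1,0]);print(q,r.tolist())
E
```

```text
top (0.075, 0.045, 0.012) [0.6123 0.2157 0.012 ]
top (0.075, -0.045, 0.012) [0.6301 0.1292 0.012 ]
top (-0.075, -0.045, 0.012) [0.488  0.0979 0.012 ]
top (-0.075, 0.045, 0.012) [0.4693 0.1843 0.012 ]
scene (-0.075, -0.045, 0.012) [0.4904 0.0997 0.012 ]
scene (-0.075, 0.045, 0.012) [0.4701 0.1852 0.012 ]
scene (0.075, 0.045, 0.012) [0.6157 0.217  0.012 ]
scene (0.075, -0.045, 0.012) [0.6324 0.1323 0.012 ]
[0.5512 0.1578 0.2161] [[-0.65, -0.82], [-0.18, -1.31], [0.07, 0.14], [-0.46, 0.3], [-0.79, -0.93], [0.15, -0.57], [0.32, -0.34], [-0.98, 0.67]]
top (-0.125, 0.06, 0.012) [ 0.4177 -0.1063  0.012 ]
top (-0.125, -0.06, 0.012) [ 0.4221 -0.2258  0.012 ]
top (0.125, 0.06, 0.012) [ 0.6639 -0.096   0.012 ]
scene (-0.125, -0.06, 0.012) [ 0.4246 -0.2263  0.012 ]
scene (-0.125, 0.06, 0.012) [ 0.4208 -0.1038  0.012 ]
scene (0.125, 0.06, 0.012) [ 0.6678 -0.0906  0.012 ]
scene (0.125, -0.06, 0.012) [ 0.6739 -0.2096  0.012 ]
[ 0.5456 -0.1583  0.0573] [[-0.25, 0.11], [-0.15, -0.7], [-1.51, -1.0], [0.37, -0.1], [-0.6, -1.07], [-0.27, -0.35], [-0.64, -0.03]]
```

```bash
cat >> h.py <<'E'
np.set_printoptions(suppress=True,precision=4)
DOCK=np.array([.551,.1577,.217]); BED=np.array([.5456,-.1583,.055])
def tgt(q,x,y,z,flip=0):   # TCP pose over frame q, tool x along frame x (or flipped), pointing down
    p=W(q,(x,y,z)); R=Ro.from_euler("z",q[2]+flip*np.pi)*Ro.from_rotvec([np.pi,0,0]); return p,R
def rem(p,R,S=None):
    S=S or arm.observe(); C=Ro.from_rotvec(S["ee_rot"])
    print("t",round(S["clock"],2),"pos",S["position"],"F",S["force"],"w",round(S["width"],3),"gf",round(S["gripper_force"],1))
    print(" shift now cm",C.inv().apply(p-S["position"])*100,"turn",(C.inv()*R).as_rotvec(),"shift after turn",R.inv().apply(p-S["position"])*100)
E
python3 - <<'E'
from h import *
for f in(0,1): rem(*tgt(DOCK,.02,0,.15,f))
E
```

```text
t 0.1 pos [ 0.1916 -0.5944  0.226 ] F [ 0.1559 -0.1733 -0.392 ] w 1.002 gf 0.0
 shift now cm [ 59.2735 -60.3653   7.6799] turn [-0.0014  0.0002  0.0947] shift after turn [ 53.2955 -65.7121   7.6029]
t 0.1 pos [ 0.1916 -0.5944  0.226 ] F [ 0.1559 -0.1733 -0.392 ] w 1.002 gf 0.0
 shift now cm [ 59.2735 -60.3653   7.6799] turn [-0.0003 -0.0021 -3.0469] shift after turn [-53.2955  65.7121   7.6029]
```

Call:
send_rows(increments=[[9.0,[0,0,-4],[0,0,0.095]],[9.0,[0,0,-4],[0,0,0]],[9.0,[2,-2.5,-2],[0,0,0]],[9.0,[2.8,-3.5,0],[0,0,0]],[9.0,[2.8,-3.5,0],[0,0,0]]], force=40)

```text
clock: 0.6
position: [0.2458, -0.4848, 0.327]
ee_rot: [3.123, 0.338, 0.001]
force: [0.6, 0.6, 0.0]
width: 0.983
gripper_force: 0.0
```

Call:
send_rows(increments=[[9.0,[2.8,-3.5,0],[0,0,0]],[9.0,[2.8,-3.5,0],[0,0,0]],[9.0,[2.8,-3.5,0],[0,0,0]],[9.0,[2.8,-3.5,0],[0,0,0]],[9.0,[2.8,-3.5,0],[0,0,0]]])

```text
clock: 1.1
position: [0.3449, -0.2829, 0.3266]
ee_rot: [3.123, 0.34, -0.0]
force: [1.4, -0.0, 0.6]
width: 0.978
gripper_force: 0.0
```

Call:
send_rows(increments=[[9.0,[2.8,-3.5,0],[0,0,0]],[9.0,[2.8,-3.5,0],[0,0,0]],[9.0,[2.8,-3.5,0],[0,0,0]],[9.0,[2.8,-3.5,0],[0,0,0]],[9.0,[2.8,-3.5,0],[0,0,0]]])

```text
clock: 1.6
position: [0.4439, -0.0821, 0.3267]
ee_rot: [3.123, 0.339, -0.0]
force: [1.4, -0.7, 0.1]
width: 0.979
gripper_force: 0.0
```

```bash
python3 - <<'E'
from h import *
rem(*tgt(DOCK,.02,0,.15,0))
E
```

```text
t 1.6 pos [ 0.4439 -0.0821  0.3267] F [ 1.3718 -0.6931  0.132 ] w 0.979 gf 0.0
 shift now cm [ 17.6074 -21.1221  17.6626] turn [ 0.0002  0.0001 -0.0006] shift after turn [ 17.6186 -21.1079  17.6684]
```

Call:
send_rows(increments=[[9.0,[2.8,-3.5,1],[0,0,0]],[9.0,[2.8,-3.5,2],[0,0,0]],[9.0,[2.8,-3.5,3],[0,0,0]],[9.0,[3,-3.5,3],[0,0,0]],[9.0,[3,-3.5,3],[0,0,0]]])

```text
clock: 2.1
position: [0.5417, 0.1092, 0.2131]
ee_rot: [3.123, 0.339, -0.0]
force: [1.0, -0.5, -0.2]
width: 0.979
gripper_force: 0.0
```

Call:
send_rows(increments=[[9.0,[3.2,-3.6,3],[0,0,0]],[9.0,[0,0,2.65],[0,0,0]],[9.0,[0,0,0],[0,0,0]]])

```text
clock: 2.4
position: [0.5596, 0.145, 0.1574]
ee_rot: [3.122, 0.343, -0.012]
force: [-0.8, -0.5, -0.6]
width: 0.981
gripper_force: 0.0
```

```bash
python3 - <<'E'
from h import *
import cv2
rem(*tgt(DOCK,.02,0,.15,0))
a=arm.get_image("scene");b=arm.get_image("top")
l=cv2.resize(a[130:240,295:375],None,fx=5,fy=5,interpolation=cv2.INTER_CUBIC)
r=cv2.resize(b[165:265,190:260],None,fx=5.5,fy=5.5,interpolation=cv2.INTER_CUBIC)
c=np.zeros((550,785,3),np.uint8);c[:,:400]=l;c[:,400:]=r[:,:385]
cv2.imwrite("pics/c2.png",cv2.convertScaleAbs(c[:,:,::-1],alpha=1.4))
E
```

```text
t 2.4 pos [0.5596 0.145  0.1574] F [-0.7652 -0.489  -0.634 ] w 0.981 gf 0.0
 shift now cm [ 1.4438 -1.4172  0.7287] turn [0.0002 0.0074 0.0021] shift after turn [ 1.4354 -1.4201  0.7396]
```

View pics/c2.png

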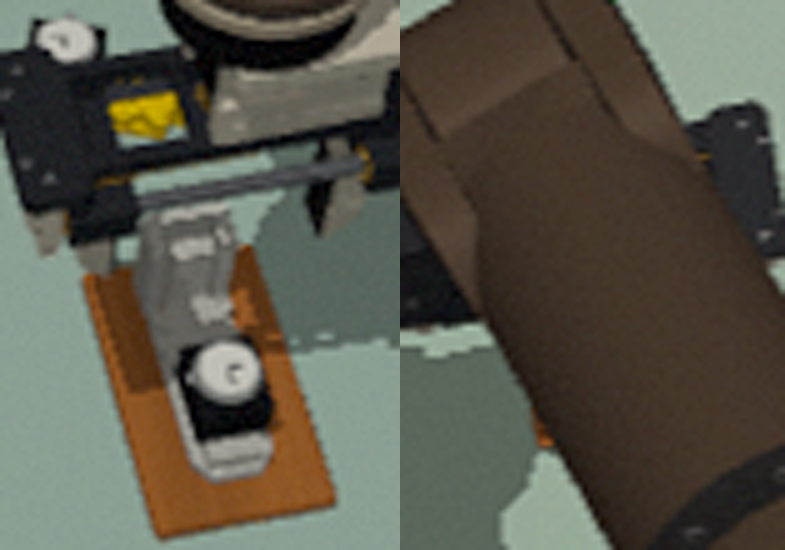

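The scene view shows the open gripper behind and above the carriage, which sits undisturbed. I'll correct the last 1.4 cm and check the watch centre (crop1 px 250,278) against the expected grasp point.

Call:
send_rows(increments=[[9.0,[0.7,-0.7,0.35],[0,0.007,0]],[9.0,[0.7,-0.7,0.35],[0,0,0.002]],[9.0,[0,0,0],[0,0,0]],[9.0,[0,0,0],[0,0,0]]])

```text
clock: 2.9
position: [0.5729, 0.1618, 0.155]
ee_rot: [-3.123, -0.337, -0.012]
force: [-0.1, -0.7, -0.3]
width: 0.976
gripper_force: 0.0
```

```bash
python3 - <<'E'
from h import *
rem(*tgt(DOCK,.02,0,.15,0))
print(ray("scene",un(248,276,7,305,165),.060),ray("top",un(193,208,8,198,185),.060),W(DOCK,(.02,0,.06)))
E
```

```text
t 2.9 pos [0.5729 0.1618 0.155 ] F [-0.058  -0.7449 -0.2827] w 0.976 gf 0.0
 shift now cm [-0.233  -0.0731  0.4955] turn [-0.     -0.0077 -0.002 ] shift after turn [-0.2291 -0.0736  0.4972]
[0.5725 0.1625 0.06  ] [0.5688 0.1628 0.06  ] [0.5705 0.162  0.06  ]
```

Call:
send_rows(increments=[[9.0,[-0.2,-0.07,3],[0,-0.0077,-0.002]],[9.0,[0,0,3],[0,0,0]],[9.0,[0,0,2.5],[0,0,0]],[9.0,[0,0,2],[0,0,0]],[9.0,[0,0,0],[0,0,0]]])

```text
clock: 3.4
position: [0.569, 0.1607, 0.0472]
ee_rot: [3.122, 0.339, -0.008]
force: [0.2, -0.5, 0.1]
width: 0.977
gripper_force: 0.0
```

```bash
python3 - <<'E'
from h import *
rem(*tgt(DOCK,.02,0,.032,0))
E
```

```text
t 3.4 pos [0.569  0.1607 0.0472] F [ 0.179  -0.4889  0.0647] w 0.977 gf 0.0
 shift now cm [ 0.182  -0.101   1.5187] turn [ 0.0008  0.0052 -0.0005] shift after turn [ 0.1742 -0.0996  1.5198]
```

Call:
send_rows(increments=[[9.0,[0.15,-0.1,1.0],[0,0.003,0]],[9.0,[0,0,0.4],[0,0,0]],[9.0,[0,0,0],[0,0,0]]])

```text
clock: 3.7
position: [0.5721, 0.1632, 0.0357]
ee_rot: [-3.123, -0.34, -0.004]
force: [-0.1, -0.0, 0.3]
width: 0.978
gripper_force: 0.0
```

Call:
send_rows(increments=[[6,[0,0,0],[0,0,0]],[5,[0,0,0],[0,0,0]],[4.2,[0,0,0],[0,0,0]],[4.0,[0,0,0],[0,0,0]],[3.8,[0,0,0],[0,0,0]]])

```text
clock: 4.2
position: [0.5721, 0.1631, 0.0356]
ee_rot: [-3.123, -0.34, -0.004]
force: [0.3, -0.2, 0.0]
width: 0.598
gripper_force: 0.0
```

```bash
python3 - <<'E'
from h import *
rem(*tgt(DOCK,.02,0,.032,0))
E
```

```text
t 4.2 pos [0.5721 0.1631 0.0356] F [ 0.3457 -0.1862  0.0349] w 0.598 gf 0.0
 shift now cm [-0.1758  0.0729  0.3588] turn [ 0.0001 -0.0025 -0.0003] shift after turn [-0.1749  0.0728  0.3592]
```

Call:
send_rows(increments=[[4.0,[-0.1,0,0.3],[0,0,0]],[3.8,[0,0,0],[0,0,0]],[3.6,[0,0,0],[0,0,0]],[3.4,[0,0,0],[0,0,0]],[3.0,[0,0,0],[0,0,0]]], force=15)

```text
clock: 4.7
position: [0.5709, 0.1629, 0.0323]
ee_rot: [-3.123, -0.34, -0.003]
force: [0.4, 0.6, -3.0]
width: 0.389
gripper_force: 15.0
```

```bash
python3 - <<'E'
from h import *
rem(*tgt(DOCK,.02,0,.032,0))
E
```

```text
t 4.7 pos [0.5709 0.1629 0.0323] F [ 0.3581  0.6081 -2.9822] w 0.389 gf 15.0
 shift now cm [-0.0517  0.0797  0.0295] turn [ 0.     -0.0019 -0.0002] shift after turn [-0.0517  0.0796  0.0296]
```

Call:
send_rows(increments=[[2.5,[0,0,0],[0,0,0]],[2.5,[0,0,0],[0,0,0]],[2.5,[0,0,-0.5],[0,0,0]],[2.5,[0,0,-1],[0,0,0]],[2.5,[0,0,-1.5],[0,0,0]]], force=40)

```text
clock: 5.2
position: [0.5705, 0.1627, 0.063]
ee_rot: [3.123, 0.34, 0.002]
force: [-0.2, -0.1, -3.1]
width: 0.388
gripper_force: 40.0
```

Call:
send_rows(increments=[[2.5,[0,0,-1.5],[0,0,0]],[2.5,[0,0,-1.5],[0,0,0]],[2.5,[0,0,-1.5],[0,0,0]],[2.5,[0,0,-1.5],[0,0,0]],[2.5,[0,0,-1],[0,0,0]]])

```text
clock: 5.7
position: [0.5713, 0.1631, 0.1344]
ee_rot: [-3.123, -0.34, -0.006]
force: [0.7, 0.7, -3.3]
width: 0.386
gripper_force: 40.0
```

```bash
python3 - <<'E'
from h import *
import cv2
rem(*tgt(BED,-.048,0,.132,0))
a=arm.get_image("scene")
cv2.imwrite("pics/c3.png",cv2.convertScaleAbs(cv2.resize(a[110:260,165:385],None,fx=3.6,fy=3.6,interpolation=cv2.INTER_CUBIC)[:,:,::-1],alpha=1.4))
E
```

```text
t 5.7 pos [0.5713 0.1631 0.1344] F [ 0.6549  0.6732 -3.2662] w 0.386 gf 40.0
 shift now cm [-14.1528  30.0609   0.1794] turn [-0.0004 -0.0039  0.1616] shift after turn [-9.131  31.9463  0.2383]
```

View pics/c3.png

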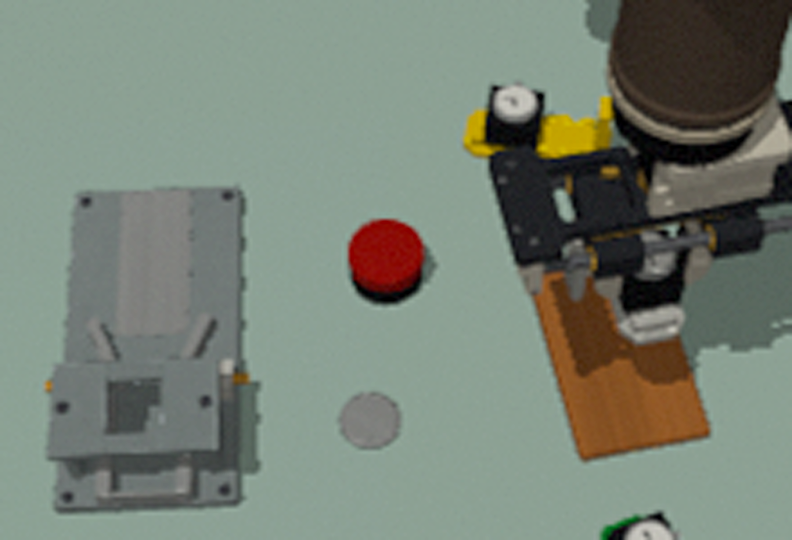

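The carriage is lifted level at (650,300) in the crop and its path to the bed at (150,350) is clear above the tin. Next I turn and carry it over.

Call:
send_rows(increments=[[2.5,[0,0,0],[0,0,0.08]],[2.5,[0,0,0],[0,0,0.08]],[2.5,[-0.5,1.7,0],[0,0,0]],[2.5,[-0.8,2.8,0],[0,0,0]],[2.5,[-0.8,2.8,0],[0,0,0]]])

```text
clock: 6.25
position: [0.5533, 0.0876, 0.132]
ee_rot: [3.14, 0.092, 0.002]
force: [0.8, -0.5, -3.6]
width: 0.39
gripper_force: 40.0
```

Call:
send_rows(increments=[[2.5,[-0.8,2.8,0],[0,0,0]],[2.5,[-0.8,2.8,0],[0,0,0]],[2.5,[-0.8,2.8,0],[0,0,0]],[2.5,[-0.8,2.8,0],[0,0,0]],[2.5,[-0.8,2.8,0],[0,0,0]]])

```text
clock: 6.75
position: [0.521, -0.0552, 0.1321]
ee_rot: [3.14, 0.09, 0.002]
force: [0.8, -0.5, -2.7]
width: 0.388
gripper_force: 40.0
```

Call:
send_rows(increments=[[2.5,[-0.8,2.8,0],[0,0,0]],[2.5,[-0.8,2.8,0],[0,0,0]],[2.5,[-0.8,2.4,0],[0,0,0]],[2.5,[-0.3,1.0,0],[0,0,0]],[2.5,[0,0,0],[0,0,0]]])

```text
clock: 7.25
position: [0.4993, -0.1466, 0.1319]
ee_rot: [3.14, 0.085, 0.002]
force: [0.2, 0.4, -3.2]
width: 0.388
gripper_force: 40.0
```

```bash
python3 - <<'E'
from h import *
import cv2
rem(*tgt(BED,-.048,0,.132,0))
a=arm.get_image("scene")
cv2.imwrite("pics/c4.png",cv2.convertScaleAbs(cv2.resize(a[110:265,155:275],None,fx=3.6,fy=3.6,interpolation=cv2.INTER_CUBIC)[:,:,::-1],alpha=1.4))
E
```

```text
t 7.25 pos [ 0.4993 -0.1466  0.1319] F [ 0.202   0.3801 -3.1927] w 0.388 gf 40.0
 shift now cm [-0.2355  1.4257 -0.0062] turn [ 0.0002 -0.0015 -0.0009] shift after turn [-0.2368  1.4254 -0.0062]
```

View pics/c4.png

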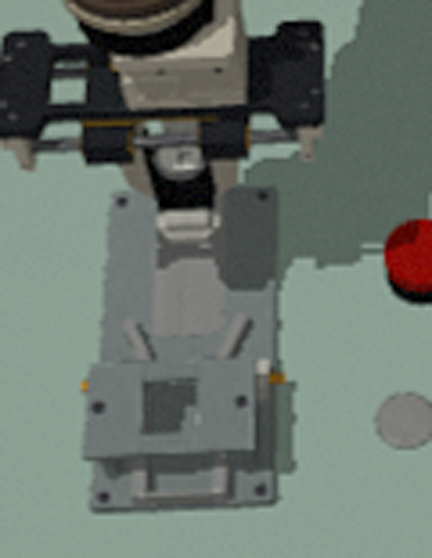

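The carriage hangs above the loading deck, nose (185,225) toward the bridge. I'll correct 1.4 cm sideways and lower it.

Call:
send_rows(increments=[[2.5,[-0.2,1.4,0],[0,0,0]],[2.5,[0,0,2],[0,0,0]],[2.5,[0,0,2],[0,0,0]],[2.5,[0,0,2],[0,0,0]],[2.5,[0,0,1.5],[0,0,0]]])

```text
clock: 7.8
position: [0.4992, -0.1579, 0.0561]
ee_rot: [-3.139, -0.092, -0.003]
force: [0.1, -0.1, -3.5]
width: 0.384
gripper_force: 40.0
```

Call:
send_rows(increments=[[2.5,[0,0,1],[0,0,0]],[2.5,[0,0,0],[0,0,0]],[2.5,[0,0,0],[0,0,0]]])

```text
clock: 8.1
position: [0.4996, -0.1584, 0.0475]
ee_rot: [-3.14, -0.09, -0.004]
force: [-0.0, 0.5, -3.8]
width: 0.388
gripper_force: 40.0
```

```bash
python3 - <<'E'
from h import *
rem(*tgt(BED,-.048,0,.0323,0))
E
```

```text
t 8.1 pos [ 0.4996 -0.1584  0.0475] F [-0.0041  0.4734 -3.7825] w 0.388 gf 40.0
 shift now cm [-0.2062  0.2465  1.5179] turn [-0.0004 -0.0026  0.0026] shift after turn [-0.2017  0.2463  1.5185]
```

Call:
send_rows(increments=[[2.5,[-0.2,0.25,0.6],[0,0,0]],[2.5,[0,0,0.4],[0,0,0]],[2.5,[0,0,0.3],[0,0,0]],[2.5,[0,0,0.15],[0,0,0]],[2.5,[0,0,0],[0,0,0]]])

```text
clock: 8.6
position: [0.4972, -0.1612, 0.0325]
ee_rot: [-3.14, -0.089, -0.003]
force: [0.6, 0.0, -2.3]
width: 0.387
gripper_force: 40.0
```

```bash
python3 - <<'E'
from h import *
rem(*tgt(BED,-.048,0,.0323,0))
E
```

```text
t 8.6 pos [ 0.4972 -0.1612  0.0325] F [ 0.5541  0.0421 -2.3286] w 0.387 gf 40.0
 shift now cm [ 0.0447 -0.0286  0.0201] turn [-0.0004 -0.0021  0.0018] shift after turn [ 0.0447 -0.0287  0.02  ]
```

Call:
send_rows(increments=[[2.5,[0,0,0.06],[0,0,0]],[2.5,[0,0,0],[0,0,0]],[4.2,[0,0,0],[0,0,0]],[5,[0,0,0],[0,0,0]],[6,[0,0,0],[0,0,0]]])

```text
clock: 9.1
position: [0.4975, -0.1613, 0.0322]
ee_rot: [-3.14, -0.089, -0.004]
force: [0.8, 0.2, 0.1]
width: 0.582
gripper_force: 0.0
```

Call:
send_rows(increments=[[6,[0,0,0],[0,0,0]],[6,[0,0,-2],[0,0,0]],[6,[0,0,-3.5],[0,0,0]],[6,[0,0,-3.5],[0,0,0]],[6,[0,0,-1],[0,0,0]]])

```text
clock: 9.6
position: [0.499, -0.1616, 0.1354]
ee_rot: [3.139, 0.089, 0.011]
force: [0.9, -0.4, -0.0]
width: 0.65
gripper_force: 0.0
```

```bash
python3 - <<'E'
from h import *
rem(*tgt(BED,-.16,0,.13,0))
E
```

```text
t 9.6 pos [ 0.499  -0.1616  0.1354] F [ 0.8681 -0.4285 -0.006 ] w 0.65 gf 0.0
 shift now cm [-11.3279  -0.0881   0.4638] turn [ 0.0012 -0.0071  0.0017] shift after turn [-11.3245  -0.0682   0.5439]
```

Call:
send_rows(increments=[[4,[-2,0,0],[0,-0.007,0]],[2,[-3,0,0],[0,0,0]],[0,[-3,0,0],[0,0,0]],[0,[-1.8,-0.1,0],[0,0,0]],[0,[0,0,0],[0,0,0]]])

```text
clock: 10.1
position: [0.3962, -0.1662, 0.1319]
ee_rot: [3.14, 0.087, -0.012]
force: [0.7, 0.3, 0.8]
width: 0.267
gripper_force: 0.0
```

Call:
send_rows(increments=[[0,[0,0,0],[0,0,0]],[0,[0,0,0],[0,0,0]],[0,[0,0,0],[0,0,0]]])

```text
clock: 10.4
position: [0.4002, -0.1657, 0.1323]
ee_rot: [-3.14, -0.09, 0.006]
force: [-0.7, 0.2, 0.5]
width: 0.019
gripper_force: 0.0
```

```bash
python3 - <<'E'
from h import *
import cv2
rem(*tgt(BED,-.145,0,.05,0))
a=arm.get_image("scene")
cv2.imwrite("pics/c5.png",cv2.convertScaleAbs(cv2.resize(a[140:265,155:275],None,fx=4.8,fy=4.8,interpolation=cv2.INTER_CUBIC)[:,:,::-1],alpha=1.4))
E
```

```text
t 10.4 pos [ 0.4002 -0.1657  0.1323] F [-0.7017  0.1526  0.4996] w 0.019 gf 0.0
 shift now cm [0.0891 0.0629 8.2301] turn [-0.0006  0.0041  0.0024] shift after turn [0.0554 0.0579 8.2305]
```

View pics/c5.png

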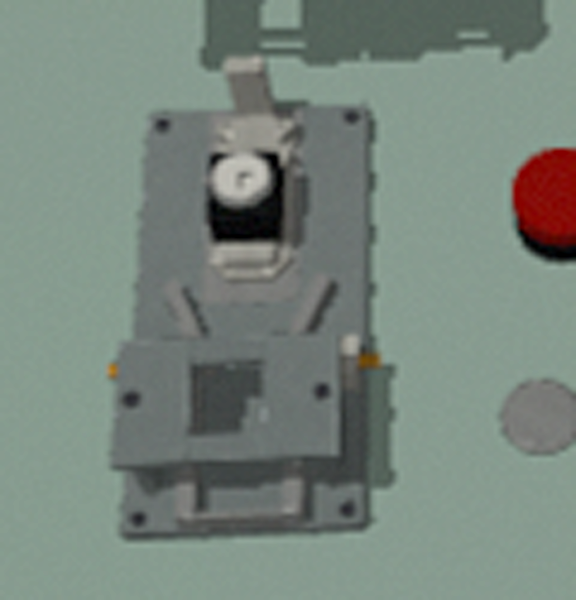

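The carriage lies flat on the deck, nose at (255,265), centred between the funnel walls (175 and 330). I'll lower the shut fingers behind the tail.

Call:
send_rows(increments=[[0,[0,0.05,3],[0,0.004,0.002]],[0,[0,0,3],[0,0,0]],[0,[0,0,3],[0,0,0]],[0,[0,0,2],[0,0,0]],[0,[0,0,0],[0,0,0]]])

```text
clock: 10.95
position: [0.3979, -0.1656, 0.0203]
ee_rot: [-3.138, -0.087, 0.007]
force: [-0.2, 0.4, 0.3]
width: 0.006
gripper_force: 0.0
```

```bash
python3 - <<'E'
from h import *
rem(*tgt(BED,-.0095+.013,0,.021,0))
E
```

```text
t 10.95 pos [ 0.3979 -0.1656  0.0203] F [-0.177   0.358   0.2978] w 0.006 gf 0.0
 shift now cm [15.1414  0.0921 -0.1451] turn [-0.0023  0.0046  0.0005] shift after turn [15.142   0.0843 -0.0748]
```

Call:
send_rows(increments=[[0,[0.8,0.05,0],[0,0.0045,0]],[0,[0.8,0,0],[0,0,0]],[0,[0.8,0,0],[0,0,0]],[0,[0.8,0,0],[0,0,0]],[0,[0.8,0,0],[0,0,0]]])

```text
clock: 11.45
position: [0.4396, -0.1648, 0.023]
ee_rot: [-3.14, -0.086, -0.006]
force: [-3.2, -0.4, 2.4]
width: 0.002
gripper_force: 1.4
```

Call:
send_rows(increments=[[0,[0.8,0,0],[0,0,0]],[0,[0.8,0,0],[0,0,0]],[0,[0.8,0,0],[0,0,0]],[0,[0.8,0,0],[0,0,0]],[0,[0.8,0,0],[0,0,0]]])

```text
clock: 11.95
position: [0.4795, -0.1624, 0.0226]
ee_rot: [-3.14, -0.086, -0.006]
force: [-2.5, -0.0, 1.8]
width: 0.003
gripper_force: 1.3
```

```bash
python3 - <<'E'
from h import *
import cv2
rem(*tgt(BED,-.0095+.013,0,.021,0))
a=arm.get_image("scene")
cv2.imwrite("pics/c6.png",cv2.convertScaleAbs(cv2.resize(a[140:265,155:275],None,fx=4.8,fy=4.8,interpolation=cv2.INTER_CUBIC)[:,:,::-1],alpha=1.4))
E
```

```text
t 11.95 pos [ 0.4795 -0.1624  0.0226] F [-2.4994 -0.0266  1.7793] w 0.003 gf 1.3
 shift now cm [ 6.971  -0.0524  0.1836] turn [-0.0004 -0.0036 -0.0003] shift after turn [ 6.9717 -0.0507  0.1583]
```

View pics/c6.png

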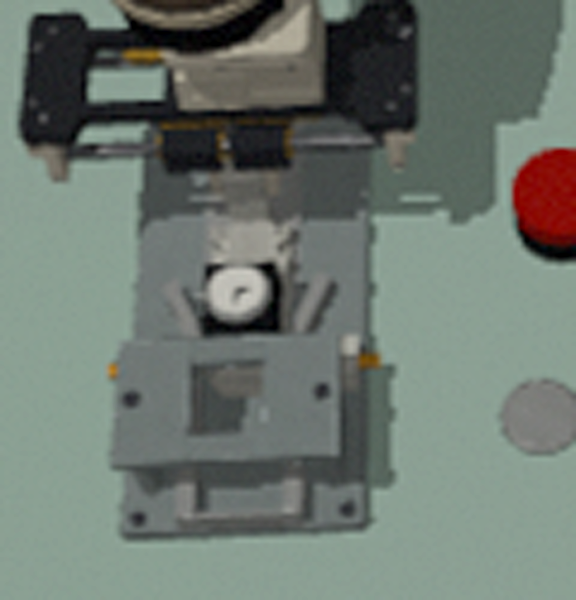

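The carriage is entering the guide straight, with the nose under the bridge (nose visible in the window at 235,380). I keep pushing.

Call:
send_rows(increments=[[0,[0.8,0,0],[0,0.002,0]],[0,[0.8,0,0],[0,0,0]],[0,[0.8,0,0],[0,0,0]],[0,[0.8,0,0],[0,0,0]],[0,[0.6,0,0],[0,0,0]]])

```text
clock: 12.5
position: [0.5179, -0.1603, 0.0228]
ee_rot: [-3.14, -0.086, -0.01]
force: [-1.6, 0.4, -0.2]
width: 0.003
gripper_force: 0.9
```

Call:
send_rows(increments=[[0,[0.4,0,0],[0,0,0]],[0,[0.4,0,0],[0,0,0]],[0,[0.4,0,0],[0,0,0]],[0,[0.3,0,0],[0,0,0]]])

```text
clock: 12.9
position: [0.5301, -0.1599, 0.0226]
ee_rot: [-3.14, -0.085, -0.003]
force: [-8.6, -0.4, 4.9]
width: 0.008
gripper_force: 4.1
```

```bash
python3 - <<'E'
from h import *
rem(*tgt(BED,-.0095+.013,0,.021,0))
E
```

```text
t 12.9 pos [ 0.5301 -0.1599  0.0226] F [-8.5585 -0.414   4.9232] w 0.008 gf 4.1
 shift now cm [ 1.9104 -0.0757  0.1651] turn [-0.0002 -0.0022 -0.0007] shift after turn [ 1.9108 -0.0743  0.1609]
```

Call:
send_rows(increments=[[0,[0.3,0,0],[0,0,0]],[0,[0.3,0,0],[0,0,0]],[0,[0.3,0,0],[0,0,0]]])

```text
clock: 13.2
position: [0.5379, -0.1596, 0.0225]
ee_rot: [-3.14, -0.085, -0.0]
force: [-9.6, -0.8, 5.7]
width: 0.009
gripper_force: 4.6
```

Call:
send_rows(increments=[[0,[0.2,0,0],[0,0,0]],[0,[0.2,0,0],[0,0,0]]])

```text
clock: 13.4
position: [0.5455, -0.1589, 0.0232]
ee_rot: [-3.14, -0.086, -0.011]
force: [0.9, 0.8, 0.3]
width: 0.004
gripper_force: 0.0
```

Call:
send_rows(increments=[[0,[0.15,0,0],[0,0,0]],[0,[0,0,0],[0,0,0]]])

```text
clock: 13.6
position: [0.5465, -0.1588, 0.023]
ee_rot: [-3.14, -0.086, -0.009]
force: [-1.2, 0.5, 0.1]
width: 0.003
gripper_force: 0.8
```

Call:
send_rows(increments=[[0,[0.1,0,0],[0,0,0]],[0,[0,0,0],[0,0,0]]])

```text
clock: 13.8
position: [0.5467, -0.1588, 0.0229]
ee_rot: [-3.14, -0.086, -0.007]
force: [-4.7, -0.3, 3.6]
width: 0.007
gripper_force: 2.3
```

Call:
send_rows(increments=[[0,[-1,0,0],[0,0,0]],[0,[-2,0,0],[0,0,0]],[0,[-3,0,-1],[0,0,0]],[0,[-3,0,-3],[0,0,0]],[0,[-3,0,-4],[0,0,0]]])

```text
clock: 14.3
position: [0.4249, -0.165, 0.1019]
ee_rot: [-3.139, -0.086, -0.006]
force: [0.4, -1.1, 0.5]
width: 0.006
gripper_force: 0.0
```

```bash
python3 - <<'E'
from h import *
import cv2
rem(*tgt(BED,-.0095+.013,0,.021,0))
def home(x,y,z): return W(BED,(.065+x,y,.012+z))
for z,x in((.054,-.05),(.054,-.04)): print("tail",[proj("scene",home(x,y,z)).round(1).tolist() for y in(-.01,.01)])
print("rollers/notch", [proj("scene",home(-.024,y,.014)).round(1).tolist() for y in(-.02,.02)])
a=arm.get_image("scene")
cv2.imwrite("pics/c7.png",cv2.convertScaleAbs(cv2.resize(a[165:245,170:250],None,fx=7.5,fy=7.5,interpolation=cv2.INTER_CUBIC)[:,:,::-1],alpha=1.5))
E
```

```text
t 14.3 pos [ 0.4249 -0.165   0.1019] F [ 0.361  -1.108   0.4838] w 0.006 gf 0.0
 shift now cm [12.4074  0.0051  8.1352] turn [-0.0014 -0.0039  0.    ] shift after turn [12.4392 -0.0065  8.0865]
tail [[199.3, 197.5], [207.8, 197.2]]
tail [[199.1, 201.2], [207.6, 200.9]]
rollers/notch [[197.2, 215.5], [213.9, 214.8]]
```

View pics/c7.png

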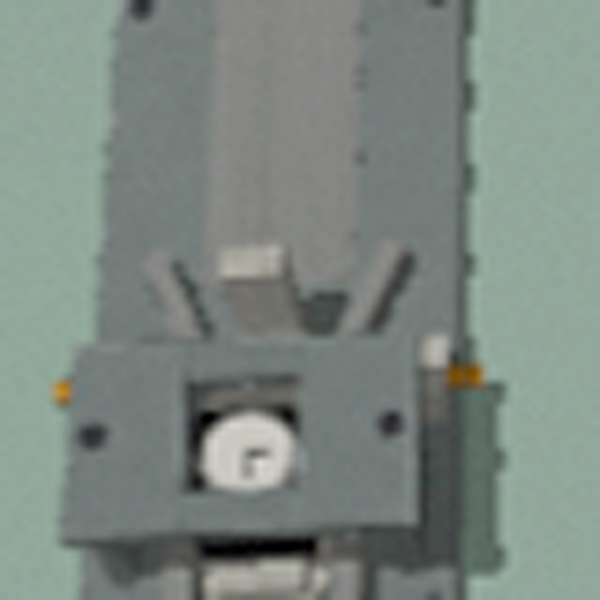

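The tail top is at crop (220–283, 243–277), i.e. rows 197.4–201.9, matching the predicted home pose (197.5–201.2). The push force had dropped from 9.6 N to 0 and then stiffened, which is what a click into the detent looks like. I'll settle and hand in.

Call:
send_rows(increments=[[0,[0,0,-2],[0,0,0]],[0,[0,0,0],[0,0,0]],[0,[0,0,0],[0,0,0]],[0,[0,0,0],[0,0,0]]])

```text
clock: 14.75
position: [0.4267, -0.1653, 0.1216]
ee_rot: [-3.14, -0.086, -0.008]
force: [-0.1, 0.2, -0.2]
width: 0.002
gripper_force: 0.0
```

```bash
python3 -c "
from cell import arm
print(arm.sign_off())"
```

```text
the job is handed in; nothing more can be done
None
```

I lifted the carriage out, set it down on the loading deck and pushed it under the bridge. The job was handed in at about 15 s; the push force (9.6 N falling to 0, then stiff) and the last picture (about ±2.5 mm) suggest it clicked home, but I couldn't read the detent joints and sign-off returned no verdict.

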